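# Unlatch the photometer hood and load the sample cell

## Robot

A 6-joint arm with a two-finger parallel gripper is mounted at the origin on a cart in front of the work surface, level with it; the furniture and walls round the work are solid. World frame = base frame: x ahead of the robot, y to its left, z up, the work surface at z = 0. Lengths are in m, angles in rad, forces in N, time in s.
With the tool pointing down it reaches from about 0.425 to 1.125 m from the base axis. Payload 14.9 kg.
Tool frame: the origin (TCP) lies midway between the tips of the shut fingers; the grasp point (between the pads) lies 19 mm behind it; z points along the fingers, y is the line along which they close (so a half turn about z gives the same grasp; the last joint's range is limited). The gripper opens to 91 mm and grips with 3 to 60 N. Pads are 32 mm wide; open, the fingers measure 118 mm over their backs; the gripper's body (76 mm by 178 mm) begins 60 mm behind the grasp point.
Start: joints at [-1.258, 0.379, 1.734, -0, 1.028, -0.033], TCP at [0.237, -0.659, 0.214] pointing down, gripper open.
Joint ranges: [-2.77, 2.77], [-0.74, 2.19], [0, 2.66], [-1.06, 4.2], [0.31, 2.87], [-3.08, 3.08]. Speed limits (rad/s): [1.89, 1.89, 2.39, 3.14, 3.14, 3.14].

## Interface

Orientations are given as a rotation vector (axis times angle).
In Python, from rig import observe, imaging, arm gives the robot as it stands.
- The arm moves only by the tool play_rows, never from a script. Its argument "series" is a list of rows, each a list of 7 numbers: the shift along the tool's x, y, z scaled (see below), then the turn, a rotation vector about the tool's x, y, z scaled (see below), then the opening, from 0 (shut) to 1 (fully open). In form: [[tx, ty, tz, wx, wy, wz, gripper], ...]. A call has 1 to 5 rows; each row shifts and turns the commanded pose from where the row before left it, along the tool's axes as they then stand; what a row does not reach is not made up. The controller multiplies each number of a shift by 0.02 m and each number of a turn by 4 degrees. A row lasts 1/12 s, in which the tool goes at most 41.7 mm and 7.16 degrees, less where a joint would pass 70% of its speed; a pose out of reach is approached as far as the arm can. A call with a number of a shift or a turn outside -1 to 1 is refused whole. A call with a gripper value outside its range is refused whole. The fingers move at their own pace and stop on an object; the grip force is fixed at half the most. Time passes only in rows, so rows that do not move let the fingers close. It gives the time, the measured TCP pose, the force, the opening and the grip force at its end, in the units of the state.
- observe(): the state, without advancing time (a new reading comes with each control period).
- imaging.read_camera(name): name is "scene" or "top" or "wrist"; returns a dict with "frame" (384x512x3 uint8, red, green, blue), "depth" (384x512 float32, m along the optical axis (not along the pixel's ray), 0 where there is no reading), "fov_y" (degrees; the focal length in pixels is half the picture's height over the tangent of half this angle, whatever the lens; pixels are square), "cx", "cy" (the principal point, pixels), "R" (3x3) and "t" (3): a world point X has camera coordinates R X + t. Camera axes: x right, y down, z forward; pixel columns grow to the right and rows downward; lengths in m; the calibration is good to about 2 mm. A picture is of the moment at which its call begins.
- arm.finish_job(): hands the job in; it is judged then, once.
The state is a dict: "time": time; "qpos": joint angles; "joint_velocities": joint speeds; "joint_torque": joint torques, N m; "position": TCP position; "tool_rot": TCP orientation; "force": force on the tool from outside, world axes, zero at the start; "ft_torque": the same for the moment, N m; "gripper_width": finger opening in m; "finger_force": force on a finger pad.
Only numpy, scipy, OpenCV 4.12 (cv2) and the standard library are available. Lean on these libraries where they do the work, as an engineer would, in place of code of your own. Each camera call takes 0.05 s, during which the arm holds its last target. There are 200 camera calls.

## Task

The photometer's grey hood is held shut by the red swing latch on its front deck: swing the latch lever fully out towards the front edge while the hood is still closed, then lift the hood by its steel bar and swing it right back past upright so that it stays open. Then take the square blue-capped cell, turn it so that its flats are square to the black slot in the deck, and set it upright, fully down on the slot's floor, without dropping it. Do not disturb the white-capped cell, the beaker or the flask.

Things in the scene. Friction and masses are not known exactly. Their poses are not given: they have to be found in the camera images.
- photometer: white photometer fixed to the worktop, deck 46 mm high. Origin on the worktop straight below the slot's centre; x to its back, y to its left, z up; spans x -95..85, y -80..80 mm. The grey hood covers the slot: x -40..70, y -50..50 mm, top 100 mm above the worktop. Carries hood and latch
- latch (a joint): angle of the red latch lever about its upright pivot, 0..1.5 rad. At 0 it points to photometer +y and its arm lies over a steel lip on the hood's foot, locking the hood; growing, the grip end swings to photometer -x (the front; counter-clockwise from above). Hood free from about 0.9; fully out means above 1.2. Stays where left (about 1 N at the grip)
- latch_hinge (a point): point on the latch's vertical pivot axis, 60 mm above the worktop, at photometer (-62, 14) mm
- latch_grip (a point): middle of the upright black grip at the end of the red latch arm, 48 mm from the pivot, 81.5 mm above the worktop; a round post of 14 mm diameter, from 67 to 97 mm above the worktop (the red arm below it: 6 mm thick, underside at 55 mm). Turns with the lever
- hood (a joint): opening angle of the grey hood about its rear hinge, 0 closed to 1.7 rad (leaning back past upright); open means above 1.4. A stiff friction hinge: it stays where it is left; lifting takes about 3 to 5 N at the bar
- hood_hinge (a point): point on the hood's hinge axis, in the middle of its rear edge, 46 mm above the worktop, at photometer (70, 0) mm; the axis is photometer y
- hood_bar (a point): middle of the steel lifting bar on the hood's front face: round, 10 mm diameter, 50 mm long along photometer y, axis 35 mm in front of the face. Hood closed: at photometer (-75, -22) mm, 86 mm above the worktop, which is 145 mm in front of and 40 mm above the hinge axis. Moves with the hood
- slot (a point): centre of the floor of the rectangular cell slot in the black plate of the deck; axes as the photometer's. The slot is 39 mm long (x) and 27 mm wide (y), 16 mm deep from the deck, floor 30 mm above the worktop, rim chamfered 3 mm
- sample_cell: the cell to load: square amber-filled glass cell 24 x 24 mm, 50 mm high, with a round blue cap of 20 mm diameter and 12 mm height on top (62 mm in all), 50 g. Origin at the centre of its underside, z up the cell, x and y across its flats. Stands on the worktop at any yaw
- reference_cell: a like cell, clear-filled with a white cap; leave it alone. Origin at the centre of its underside
- beaker: small glass beaker 53 x 58 x 58 mm, left of the photometer; leave it alone. Origin at the centre of its underside
- flask: small conical glass flask 49 x 49 x 71 mm, left of the photometer; leave it alone. Origin at the centre of its underside
Not all that is in view belongs to the job. What is shaped like the sample_cell but pink, turquoise or yellow is not meant.

How it is judged:
On the way, in this order (a step that is already met when the one before it is completed fails the run):
1. the latch lever is swung out (above 1.2 rad) with the hood still closed (below 0.1 rad) (value of joint latch above 1.2 rad and value of joint hood below 0.1 rad), for 0.1 s.
2. the hood is swung back open (above 1.4 rad) (value of joint hood above 1.4 rad), for 0.2 s.
3. the blue-capped cell stands fully down in the slot (z of sample_cell in the frame of slot between -0.004 and 0.004 m and horizontal distance between sample_cell and slot below 0.011 m and angle between sample_cell's own z axis and vertical below 0.1 rad and (angle between the x axis of sample_cell and the x axis of slot, either way round below 0.16 rad or angle between the x axis of sample_cell and the y axis of slot, either way round below 0.16 rad)), for 0.2 s.
At the end, for the whole second after the job is handed in: The latch lever is out (above 1.2 rad), the hood stays open (above 1.4 rad), and the blue-capped cell stands at rest in the slot: underside within 4 mm of the slot's floor height, within 11 mm of the slot's centre, upright within 0.1 rad, a pair of its flats square to the slot within 0.16 rad (all of step 3 and linear speed of sample_cell below 0.02 m/s and value of joint hood above 1.4 rad and value of joint latch above 1.2 rad); the robot touches nothing.
It fails at once if the white-capped cell, beaker or flask is shifted more than 20 mm or tipped over (distance of any of reference_cell, beaker, flask from where it was at the start of the episode above 0.02 m or angle between any of reference_cell, beaker, flask's own z axis and vertical above 0.5 rad).
It fails at once if the blue-capped cell is dropped (falls faster than 0.6 m/s out of the fingers) (linear speed of sample_cell above 0.6 m/s and contact force between sample_cell and the fingers below 0.1 N).
It fails at once if the blue-capped cell is tipped over (angle between sample_cell's own z axis and vertical above 1 rad).
It also fails if it takes over 64 s, if anything falls off the work surface, if the arm or the gripper's body presses on something with over 40 N, if the wrist force passes 120 N, or if a joint passes its speed limit or range.

## Working session

There is one attempt and no reset: what is moved stays moved. The work goes in short steps, Python scripts to look and compute and a tool call to move; the robot and the scene stay as the last step left them, time stands still between calls to the robot, and variables do not carry over. Pictures are saved under pics/ and viewed, at most 11 in all, crops included, and the job is handed in when it is done.

Besides the shell and the picture viewer there is one more tool, called after "Request:" as name(argument=value, ...), one argument or row to a line, values as JSON. play_rows: Moves the arm, as the interface text tells. Shifts and turns lie within -1 to 1; 1 stands for 0.02 m of shift or 4 degrees of turn. Its arguments: {"type":"object","properties":{"series":{"type":"array","items":{"type":"array","items":{"type":"number","minimum":-1,"maximum":1}}}},"required":["series"]}

```bash
mkdir -p pics; ls
cat > h.py <<'E'
import numpy as np, cv2
from rig import observe, imaging, arm
def cam(n):
    c=imaging.read_camera(n); c['f']=c['frame'].shape[0]/2/np.tan(np.radians(c['fov_y'])/2)
    c['R']=np.array(c['R']);c['t']=np.array(c['t']); return c
def save(c,name): cv2.imwrite('pics/'+name,cv2.cvtColor(c['frame'],cv2.COLOR_RGB2BGR))
def ray(c,u,v):
    d=c['R'].T@np.array([(u-c['cx'])/c['f'],(v-c['cy'])/c['f'],1.]); return -c['R'].T@c['t'],d
def onplane(c,u,v,z):
    o,d=ray(c,u,v); return o+d*(z-o[2])/d[2]
def pts(c):
    v,u=np.mgrid[:384,:512]; z=c['depth']
    P=np.stack([(u-c['cx'])/c['f']*z,(v-c['cy'])/c['f']*z,z],-1)
    return (P-c['t'])@c['R']
def proj(c,X):
    p=c['R']@np.asarray(X)+c['t']; return p[0]/p[2]*c['f']+c['cx'],p[1]/p[2]*c['f']+c['cy']
E
python3 - <<'E'
from h import *
s=observe();print(s)
ims=[]
for n in ['scene','top']:
    c=cam(n);save(c,n+'0.png');print(n,c['fov_y'],c['cx'],c['cy'],-c['R'].T@c['t'])
E
```

```text
pics
{'time': 0.0, 'qpos': array([-1.25829745e+00,  3.79436406e-01,  1.73480372e+00,  1.55630419e-05,
        1.02850250e+00, -3.33301225e-02]), 'joint_velocities': array([-0.00080397,  0.0006666 , -0.00151393, -0.00123733, -0.00054659,
       -0.0003969 ]), 'joint_torque': array([-2.78709767e-04, -7.63722610e+01, -4.34372592e+01,  6.51005795e-02,
        4.23632632e-02, -8.00450402e-05]), 'position': array([ 0.23713403, -0.65816851,  0.21325743]), 'tool_rot': array([-3.09362218e+00, -5.40315246e-01,  2.30512718e-04]), 'force': array([-0.13639755,  0.33693984,  0.23581204]), 'ft_torque': array([0.01281865, 0.01646117, 0.00998668]), 'finger_force': 0.0, 'gripper_width': 0.09112987764569133}
scene 54.66577626906237 254.93575401298355 190.06197508128332 [-0.03677768 -0.32523188  0.69852844]
top 54.67910146442897 254.49066448717542 193.12428355503698 [0.45977519 0.04758667 1.08798781]
```

View pics/scene0.png

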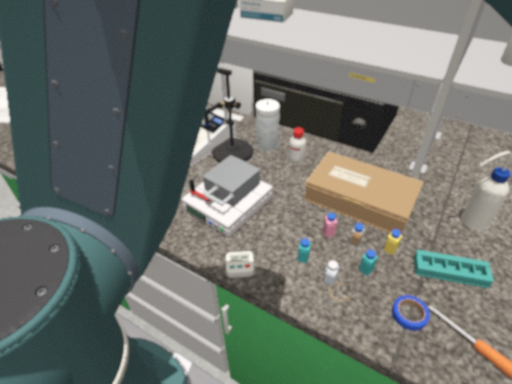

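View pics/top0.png

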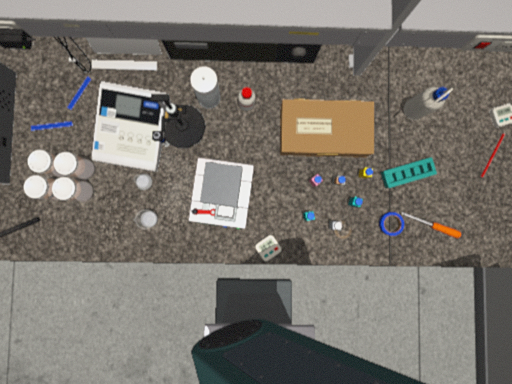

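The scene view shows the photometer at (228,190), with the red latch on its front-left. In the top view it sits at (221,193), with the red lever at (203,212) pointing left (+y). The amber blue-capped cell is at about (341,180) in top and (358,232) in scene. The white-capped cell is at (337,226) in top. Next I'll measure.

Run:
```python
from h import *
c=cam('top');s=cam('scene')
hsv=cv2.cvtColor(c['frame'],cv2.COLOR_RGB2HSV)
P=pts(c)
# deck: white bright low saturation, crop region
def comp(mask,u,v,pr=''):
    n,l,st,ce=cv2.connectedComponentsWithStats(mask.astype(np.uint8))
    k=[i for i in range(1,n) if st[i,4]>5]
    k=min(k,key=lambda i:np.hypot(ce[i][0]-u,ce[i][1]-v)); return l==k,ce[k],st[k]
win=np.zeros((384,512),bool);win[150:240,180:265]=1
z=P[...,2]
m=win&(z>0.03)&(z<0.115); m,ce,st=comp(m,221,193)
# deck plane pixels
cn=max(cv2.findContours(m.astype(np.uint8),0,2)[0],key=cv2.contourArea)
w=np.array([onplane(c,*p[0],0.046)[:2] for p in cn],np.float32)
r=cv2.minAreaRect(w);print('deck rect',r,cv2.boxPoints(r)); print('deck z med',np.median(z[m&(hsv[...,2]>200)]))
g=win&(z>0.085)&(z<0.115);g,ce2,st2=comp(g,221,185)
cn=max(cv2.findContours(g.astype(np.uint8),0,2)[0],key=cv2.contourArea)
w=np.array([onplane(c,*p[0],0.1)[:2] for p in cn],np.float32);print('hood',cv2.minAreaRect(w),np.median(z[g]))
red=win&((hsv[...,0]<8)|(hsv[...,0]>172))&(hsv[...,1]>140)
red,ce3,st3=comp(red,205,212);print('red',ce3,st3,onplane(c,*ce3,0.06))
# cells
blue=(hsv[...,0]>100)&(hsv[...,0]<125)&(hsv[...,1]>110)
for (u,v) in [(317,180),(341,180),(369,172),(310,216),(357,202)]:
    b,cb,sb=comp(blue,u,v);print('cap',cb,sb[4],onplane(c,*cb,0.06),P[int(cb[1]),int(cb[0])])
    hs=hsv[v-4:v+5,u-5:u+6].reshape(-1,3)
n=(336,225);print('white',onplane(c,*n,0.06),P[n[1],n[0]])
print('beaker',onplane(c,148,219,0.05),'flask',onplane(c,143,182,.05))
a=cv2.resize(c['frame'][140:250,170:400],None,fx=3.4,fy=3.4,interpolation=2)
cv2.imwrite('pics/crop1.png',a[...,::-1])
```

```text
deck rect ((0.5264400243759155, 0.11593515425920486), (0.15941114723682404, 0.1821804791688919), 83.25264739990234) [[0.42661595 0.04748397]
 [0.60753465 0.0260793 ]
 [0.6262641  0.18438634]
 [0.4453454  0.205791  ]]
deck z med 0.04522553128534789
hood ((0.527873694896698, 0.11364393681287766), (0.10385226458311081, 0.1495457887649536), 83.40601348876953) 0.098791177175803
red [204.02173913 211.54347826] [197 210  16   5  46] [0.47462868 0.16046384 0.06      ]
cap [317.74193548 178.90322581] 31 [ 0.57112103 -0.153943    0.06      ] [ 0.57325261 -0.15120772  0.06329161]
cap [341.71794872 179.1025641 ] 39 [ 0.57186481 -0.22136449  0.06      ] [ 0.5718983  -0.21882909  0.06197542]
cap [369.03030303 171.18181818] 33 [ 0.5957098  -0.29852735  0.06      ] [ 0.59611837 -0.29818073  0.06078067]
cap [310.39534884 215.53488372] 43 [ 0.46859049 -0.13401345  0.06      ] [ 0.47007024 -0.13319279  0.05834341]
cap [358.6        200.95555556] 45 [ 0.51148486 -0.26885245  0.06      ] [ 0.51414041 -0.26725852  0.05971105]
white [ 0.44356827 -0.2055357   0.06      ] [ 0.44358601 -0.20525873  0.06112484]
beaker [0.45151704 0.31563515 0.05      ] flask [0.55407319 0.33310469 0.05      ]
```

View pics/crop1.png

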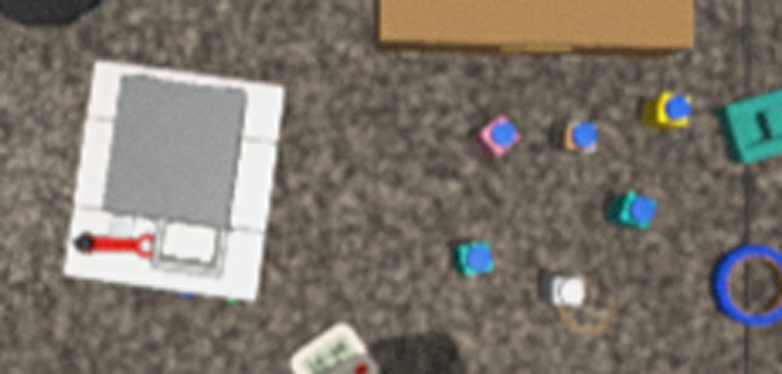

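Photometer yaw is about -6.75°, with its origin at about (0.531, 0.115). The sample cell is at about (0.572, -0.221). I'll move above the cells first, for a wrist look on the way.

Request:
play_rows(
  series=[
    [0.99,-0.8,-0.1,0,0,0,1],
    [0.99,-0.8,-0.1,0,0,0,1],
    [0.99,-0.8,-0.1,0,0,0,1],
    [0.99,-0.8,-0.1,0,0,0,1],
    [0.99,-0.8,-0.1,0,0,0,1],
  ],
)

```text
time: 0.62
position: [0.3036, -0.5486, 0.2238]
tool_rot: [-3.095, -0.54, 0.0]
force: [1.0, -1.2, 0.1]
gripper_width: 0.0915
finger_force: 0.0
```

Request:
play_rows(
  series=[
    [0.99,-0.8,-0.1,0,0,0,1],
    [0.99,-0.8,-0.1,0,0,0,1],
    [0.99,-0.8,-0.1,0,0,0,1],
    [0.99,-0.8,-0.1,0,0,0,1],
    [0.99,-0.8,-0.1,0,0,0,1],
  ],
)

```text
time: 1.03
position: [0.3697, -0.4398, 0.234]
tool_rot: [-3.095, -0.54, -0.0]
force: [1.3, 0.4, 0.5]
gripper_width: 0.0914
finger_force: 0.0
```

Request:
play_rows(
  series=[
    [0.99,-0.8,-0.1,0,0,0,1],
    [0.99,-0.8,-0.1,0,0,0,1],
    [0.99,-0.8,-0.1,0,0,0,1],
    [0.99,-0.8,-0.1,0,0,0,1],
    [0.99,-0.8,-0.1,0,0,0,1],
  ],
)

```text
time: 1.45
position: [0.4358, -0.3309, 0.244]
tool_rot: [-3.095, -0.54, -0.0]
force: [-1.3, -0.0, -0.9]
gripper_width: 0.0916
finger_force: 0.0
```

Request:
play_rows(
  series=[
    [0.99,-0.8,-0.1,0,0,0,1],
    [0.99,-0.8,-0.1,0,0,0,1],
    [0.99,-0.8,-0.1,0,0,0,1],
    [0.99,-0.8,-0.1,0,0,0,1],
    [0,0,0,0,0,0,1],
  ],
)

```text
time: 1.87
position: [0.4897, -0.2424, 0.2523]
tool_rot: [-3.094, -0.544, -0.001]
force: [-0.3, -0.5, 0.9]
gripper_width: 0.0911
finger_force: 0.0
```

Run:
```python
from h import *
w=cam('wrist');save(w,'w1.png');np.savez('w1.npz',**w);s=observe();print(s['time'],s['position'],s['tool_rot']);print(w['fov_y'],-w['R'].T@w['t'],w['R'])
print(proj(w,[.572,-.221,.06]))
```

```text
1.9167 [ 0.48893343 -0.24366325  0.25208215] [3.09402263e+00 5.44273423e-01 3.95986587e-04]
58.82413113973117 [ 0.5509154  -0.21891579  0.42374355] [[ 3.41663812e-01 -9.39822109e-01 -4.92878962e-04]
 [-9.13697331e-01 -3.32289088e-01  2.33968267e-01]
 [-2.20052329e-01 -7.94881479e-02 -9.72244109e-01]]
(np.float64(269.25672729711135), np.float64(92.6808001370982))
```

View pics/w1.png

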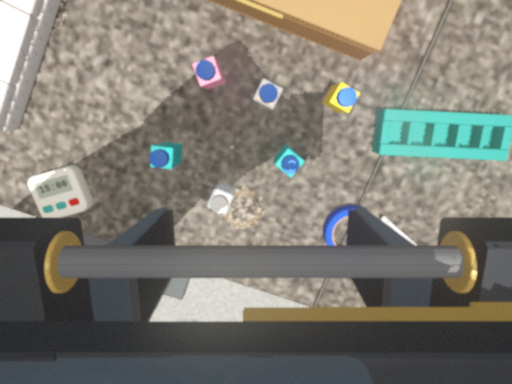

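The wrist view shows the amber cell with the blue cap at (268,92) and the white-capped cell at (221,200). The photometer edge is at the top left. I'll turn square to the photometer and move over to it.

Request:
play_rows(
  series=[
    [0,0,0,0,0,0.954,1],
    [0,0,0,0,0,0.954,1],
    [0,0,0,0,0,0.954,1],
    [0,0,0,0,0,0.954,1],
    [0,0,0,0,0,0.954,1],
  ],
)

```text
time: 2.33
position: [0.4876, -0.2457, 0.2517]
tool_rot: [-3.142, -0.014, 0.001]
force: [-0.4, 0.2, 0.1]
gripper_width: 0.0913
finger_force: 0.0
```

Request:
play_rows(
  series=[
    [0,0,0,0,0,0.954,1],
    [0,0,0,0,0,0.954,1],
    [-0.265,-0.985,0,0,0,0,0.7],
    [-0.265,-0.985,0,0,0,0,0.5],
    [-0.265,-0.985,0,0,0,0,0.5],
  ],
)

```text
time: 2.75
position: [0.4788, -0.1846, 0.2517]
tool_rot: [-3.136, 0.191, 0.001]
force: [-0.2, 0.8, 0.2]
gripper_width: 0.0736
finger_force: 0.0
```

Request:
play_rows(
  series=[
    [-0.265,-0.985,0,0,0,0,0.5],
    [-0.265,-0.985,0,0,0,0,0.5],
    [-0.265,-0.985,0,0,0,0,0.5],
    [-0.265,-0.985,0,0,0,0,0.5],
    [-0.265,-0.985,0,0,0,0,0.5],
  ],
)

```text
time: 3.17
position: [0.4645, -0.0833, 0.2518]
tool_rot: [3.136, -0.19, -0.0]
force: [-0.0, 0.4, 0.1]
gripper_width: 0.0459
finger_force: 0.0
```

Request:
play_rows(
  series=[
    [-0.265,-0.985,0,0,0,0,0.5],
    [-0.265,-0.985,0,0,0,0,0.5],
    [-0.265,-0.985,0,0,0,0,0.5],
    [-0.265,-0.985,0,0,0,0,0.5],
    [-0.265,-0.985,0,0,0,0,0.5],
  ],
)

```text
time: 3.58
position: [0.4502, 0.0177, 0.2519]
tool_rot: [3.136, -0.19, 0.0]
force: [-0.3, -0.1, 0.4]
gripper_width: 0.0456
finger_force: 0.0
```

Request:
play_rows(
  series=[
    [-0.265,-0.985,0,0,0,0,0.5],
    [-0.265,-0.985,0,0,0,0,0.5],
    [-0.265,-0.985,0,0,0,0,0.5],
    [-0.265,-0.985,0,0,0,0,0.5],
    [-0.265,-0.985,0,0,0,0,0.5],
  ],
)

```text
time: 4.0
position: [0.4358, 0.1187, 0.2519]
tool_rot: [3.136, -0.19, -0.0]
force: [0.2, 0.1, 0.2]
gripper_width: 0.0458
finger_force: 0.0
```

Request:
play_rows(
  series=[
    [-0.265,-0.985,0,0,0,0,0.5],
    [-0.265,-0.985,0,0,0,0,0.5],
    [0,0,0,0,0,0,0.5],
  ],
)

```text
time: 4.25
position: [0.43, 0.1603, 0.2519]
tool_rot: [-3.136, 0.187, 0.0]
force: [0.1, 0.3, -0.2]
gripper_width: 0.0458
finger_force: 0.0
```

Run:
```python
from h import *
w=cam('wrist');save(w,'w2.png');np.savez('w2.npz',**w);s=observe();print(s['time'],s['position'],s['tool_rot'],s['gripper_width'])
for X in ([.477,.184,.097],[.4715,.1365,.061],[.454,.102,.086]): print(proj(w,X))
```

```text
4.3 [0.43013743 0.1592603  0.25182479] [ 3.13591672e+00 -1.86474265e-01 -2.21749605e-04] 0.045679871291604626
(np.float64(230.75262715381592), np.float64(134.64384126226113))
(np.float64(279.2607145153249), np.float64(132.22434275430896))
(np.float64(317.2826327159039), np.float64(147.40662781980132))
```

View pics/w2.png

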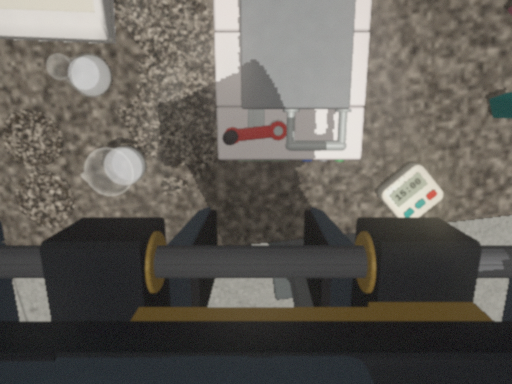

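The wrist view shows the latch grip at (232,136), the pivot at (279,131) and the bar at about (316,147). All three are within about 1 px of the predictions. I'll check heights by triangulating wrist against top, then compute the moves.

```bash
cat >> h.py <<'E'
YAW=np.radians(-6.75); O=np.array([.5314,.1153,0])
def ph(x,y,z):
    c,s=np.cos(YAW),np.sin(YAW); return O+np.array([c*x-s*y,s*x+c*y,z])/1000
def tri(c1,p1,c2,p2):
    o1,d1=ray(c1,*p1);o2,d2=ray(c2,*p2)
    A=np.stack([d1,-d2],1);t=np.linalg.lstsq(A,o2-o1,rcond=None)[0]
    a,b=o1+d1*t[0],o2+d2*t[1];return (a+b)/2,np.linalg.norm(a-b)
def units(pos):
    from scipy.spatial.transform import Rotation as Ro
    s=observe();R=Ro.from_rotvec(s['tool_rot']).as_matrix();return (R.T@(np.asarray(pos)-s['position'])/.02).round(2)
E
python3 - <<'E'
from h import *
w=dict(np.load('w2.npz'));P=pts(w)
t=cam('top')  # may be occluded by arm
save(t,'t2.png')
hw=cv2.cvtColor(w['frame'],cv2.COLOR_RGB2GRAY)
m=np.zeros_like(hw,bool);m[122:150,218:246]=1;m&=hw<60
v,u=np.nonzero(m);print('grip px',u.mean(),v.mean(),m.sum(),'depth z',np.percentile(P[m][:,2],[10,50,90]),np.median(P[m],0))
win=P[100:160,280:355]; zz=win[...,2];k=(zz>.075)&(zz<.095);print('bar',win[k].mean(0) if k.any() else 0,k.sum(),zz[k].max())
k&=(zz>.085)
v,u=np.nonzero(k);print('bar px',u.mean()+280,v.mean()+100,win[k].mean(0),'pred',ph(-75,-22,86),'grip pred',ph(-62,62,97))
# deck edges in wrist at z=.046
dk=(np.abs(P[...,2]-.046)<.006)&(hw>150);dk[:, :200]=0;dk[:,385:]=0;dk[165:]=0
cs=cv2.findContours(dk.astype(np.uint8),0,2)[0];cn=np.vstack(cs)
wp=np.array([onplane(w,*p[0],.046)[:2] for p in cn],np.float32)
c,s_=np.cos(YAW),np.sin(YAW);l=(wp-O[:2])@np.array([[c,-s_],[s_,c]])
print('local extents mm',np.percentile(l,[0,1,99,100],axis=0)*1000)
L=l[(l[:,1]>.07)];Rr=l[l[:,1]<-.07];F=l[l[:,0]<-.088]
for n,q,i in(('L',L,0),('R',Rr,0),('F',F,1)):
    print(n,len(q),np.degrees(np.arctan(np.polyfit(q[:,i],q[:,1-i],1)[0])),q[:,1-i].mean()*1000)
print('units above grip',units(ph(-62,62,180)),units(ph(-62,62,70)))
g=np.array([232,136]);
E
```

```text
grip px 230.05833333333334 137.43333333333334 120 depth z [0.09582984 0.09707648 0.09790706] [0.47439626 0.1852744  0.09707648]
bar [0.46832089 0.10198901 0.09036332] 1200 0.09498986309760787
bar px 316.86833333333334 132.92833333333334 [0.46832089 0.10198901 0.09036332] pred [0.45433404 0.1022678  0.086     ] grip pred [0.47711707 0.18415756 0.097     ]
local extents mm [[-92.26014041 -78.07715524]
 [-90.57269653 -77.91180137]
 [ 64.58648451  80.84634927]
 [ 67.78067314  81.29356538]]
L 54 2.8333544659100403 77.10816889751302
R 36 -0.22320826217090403 -77.00495770765764
F 18 1.3509026952411864 -89.75759452993952
units above grip [ 2.18 -1.55  3.59] [ 2.18 -1.55  9.09]
```

Request:
play_rows(
  series=[
    [0.7,-0.52,0.5,0,0,0,0.5],
    [0.7,-0.52,0.5,0,0,0,0.5],
    [0.7,-0.52,0.5,0,0,0,0.5],
    [0,0,0.95,0,0,0,0.5],
    [0,0,0.95,0,0,0,0.5],
  ],
)

```text
time: 4.77
position: [0.4769, 0.1839, 0.1835]
tool_rot: [-3.136, 0.19, -0.002]
force: [0.4, 0.3, -0.7]
gripper_width: 0.0456
finger_force: 0.0
```

Request:
play_rows(
  series=[
    [0,0,0.95,0,0,0,0.5],
    [0,0,0.95,0,0,0,0.5],
    [0,0,0.95,0,0,0,0.5],
    [0,0,0.95,0,0,0,0.5],
    [0,0,0.95,0,0,0,0.5],
  ],
)

```text
time: 5.18
position: [0.476, 0.1834, 0.088]
tool_rot: [3.136, -0.191, 0.0]
force: [0.9, 0.5, 0.4]
gripper_width: 0.0456
finger_force: 0.0
```

Request:
play_rows(
  series=[
    [0,0,0.9,0,0,0,0.4],
    [0,0,0,0,0,0,0],
    [0,0,0,0,0,0,0],
    [0,0,0,0,0,0,0],
    [0,0,0,0,0,0,0],
  ],
)

```text
time: 5.6
position: [0.4765, 0.1846, 0.0721]
tool_rot: [-3.135, 0.19, -0.002]
force: [-0.8, 0.1, 0.6]
gripper_width: 0.0152
finger_force: 0.0
```

Request:
play_rows(
  series=[
    [0,0,0,0,0,0,0],
    [0,0,0,0,0,0,0],
    [-0.33,0.02,0,0,0,0,0],
    [-0.33,0.07,0,0,0,0,0],
    [-0.32,0.12,0,0,0,0,0],
  ],
)

```text
time: 6.02
position: [0.4578, 0.1811, 0.0717]
tool_rot: [3.133, -0.183, 0.008]
force: [25.9, -44.8, -4.5]
gripper_width: 0.013
finger_force: 30.0
```

Request:
play_rows(
  series=[
    [-0.3,0.16,0,0,0,0,0],
    [-0.27,0.2,0,0,0,0,0],
    [-0.24,0.23,0,0,0,0,0],
    [-0.21,0.27,0,0,0,0,0],
    [-0.17,0.29,0,0,0,0,0],
  ],
)

```text
time: 6.43
position: [0.4331, 0.163, 0.0724]
tool_rot: [-3.134, 0.187, -0.013]
force: [20.8, -7.2, -7.2]
gripper_width: 0.0132
finger_force: 30.0
```

Request:
play_rows(
  series=[
    [-0.12,0.31,0,0,0,0,0],
    [-0.08,0.33,0,0,0,0,0],
    [0,0,0,0,0,0,0],
    [0,0,0,0,0,0,0],
  ],
)

```text
time: 6.77
position: [0.4258, 0.1511, 0.0722]
tool_rot: [-3.134, 0.189, -0.007]
force: [6.0, -0.4, 3.0]
gripper_width: 0.0131
finger_force: 30.0
```

Run:
```python
from h import *
s=observe();print(s['position'],s['gripper_width'],s['finger_force'],s['force'])
d=s['position']-ph(-62,14,0);th=np.arctan2(d[1],d[0])-YAW;print('latch est',th-np.pi/2, 'r',np.hypot(*d[:2]))
```

```text
[0.4257942  0.15112753 0.07215326] 0.013120194587537156 29.99903605226791 [ 5.95928198 -0.35324461  2.99371794]
latch est 1.3785197180848279 r 0.047968844132668255
```

Latch is at about 1.38 rad. I'll nudge it slightly more, release, rise, and turn -90° about tool z for the bar.

Request:
play_rows(
  series=[
    [0,0.15,0,0,0,0,0],
    [0,0,0,0,0,0,0.45],
    [0,0,0,0,0,0,0.45],
    [0,0,0,0,0,0,0.45],
    [0,0,-0.7,0,0,0,0.45],
  ],
)

```text
time: 7.18
position: [0.422, 0.1474, 0.0835]
tool_rot: [3.135, -0.189, -0.005]
force: [-1.0, 0.3, -0.8]
gripper_width: 0.0369
finger_force: 0.0
```

Request:
play_rows(
  series=[
    [0,0,-1,0,0,0,0.4],
    [0,0,-1,0,0,0,0.4],
    [0,0,-1,0,0,0,0.4],
    [0,0,-1,0,0,0,0.4],
    [0,0,-1,0,0,0,0.4],
  ],
)

```text
time: 7.6
position: [0.4231, 0.1477, 0.1858]
tool_rot: [3.136, -0.189, -0.001]
force: [0.0, -0.5, 0.2]
gripper_width: 0.0364
finger_force: 0.0
```

Request:
play_rows(
  series=[
    [0,0,-0.5,0,0,-1,0.3],
    [0,0,0,0,0,-1,0.3],
    [0,0,0,0,0,-1,0.3],
    [0,0,0,0,0,-1,0.3],
    [0,0,0,0,0,-1,0.3],
  ],
)

```text
time: 8.02
position: [0.4232, 0.1478, 0.1949]
tool_rot: [-3.12, -0.364, 0.0]
force: [-1.1, 0.1, 0.3]
gripper_width: 0.0275
finger_force: 0.0
```

Request:
play_rows(
  series=[
    [0,0,0,0,0,-1,0.3],
    [0,0,0,0,0,-1,0.3],
    [0,0,0,0,0,-1,0.3],
    [0,0,0,0,0,-1,0.3],
    [0,0,0,0,0,-1,0.3],
  ],
)

```text
time: 8.43
position: [0.4232, 0.1478, 0.1948]
tool_rot: [-3.01, -0.9, 0.001]
force: [-0.5, -0.2, -0.1]
gripper_width: 0.0271
finger_force: 0.0
```

Request:
play_rows(
  series=[
    [0,0,0,0,0,-1,0.3],
    [0,0,0,0,0,-1,0.3],
    [0,0,0,0,0,-1,0.3],
    [0,0,0,0,0,-1,0.3],
    [0,0,0,0,0,-1,0.3],
  ],
)

```text
time: 8.85
position: [0.4232, 0.1478, 0.1948]
tool_rot: [-2.808, -1.409, 0.001]
force: [0.0, -0.6, -0.6]
gripper_width: 0.0276
finger_force: 0.0
```

Request:
play_rows(
  series=[
    [0,0,0,0,0,-1,0.3],
    [0,0,0,0,0,-1,0.3],
    [0,0,0,0,0,-1,0.3],
    [0,0,0,0,0,-1,0.3],
    [0,0,0,0,0,-1,0.3],
  ],
)

```text
time: 9.27
position: [0.4232, 0.1478, 0.1948]
tool_rot: [-2.52, -1.875, 0.001]
force: [-1.2, -0.3, 0.2]
gripper_width: 0.0275
finger_force: 0.0
```

Request:
play_rows(
  series=[
    [0,0,0,0,0,-1,0.3],
    [0,0,0,0,0,-1,0.3],
    [0,0,0,0,0,-0.5,0.3],
    [0,0,0,0,0,0,0.3],
  ],
)

```text
time: 9.6
position: [0.4232, 0.1477, 0.1948]
tool_rot: [-2.349, -2.086, 0.001]
force: [-0.4, 0.0, -1.0]
gripper_width: 0.0271
finger_force: 0.0
```

Run:
```python
from h import *
s=observe();print(s['time'],s['position'],s['tool_rot'],s['gripper_width'],s['qpos'])
w=cam('wrist');save(w,'w3.png');np.savez('w3.npz',**w);P=pts(w)
for n,X in (('grip',ph(-110,14,97)),('pivot',ph(-62,14,61)),('bar',ph(-75,-22,91))): print(n,proj(w,X))
print('to bar',units(ph(-75,-22,67)))
# tall things near the final pose, top camera
t=cam('top');np.savez('t3.npz',**t);Q=pts(t).reshape(-1,3)
k=(Q[:,2]>.17)&(Q[:,0]>.5)&(Q[:,0]<.85)&(Q[:,1]>-.05)&(Q[:,1]<.35)
H,xe,ye=np.histogram2d(Q[k][:,0],Q[k][:,1],bins=[np.arange(.5,.86,.05),np.arange(-.05,.36,.05)]);print(H.astype(int))
```

```text
9.6 [0.42319017 0.14774042 0.19478051] [-2.34909539e+00 -2.08567758e+00  6.94363461e-04] 0.027074605105889542 [ 2.83878993e-01 -3.24740598e-03  2.23934234e+00 -2.06228021e-06
  9.05986075e-01  4.02537376e-01]
grip (np.float64(262.3883927292378), np.float64(202.62071913393186))
pivot (np.float64(314.2836932620107), np.float64(192.47648368038563))
bar (np.float64(302.97981361024745), np.float64(241.25353079151193))
to bar [-2.07  1.82  6.39]
[[  0   0   0 108  82   0   0   0]
 [  0   0   0   0   0   0   0   0]
 [  0   0   0   0   0   0  30   0]
 [  0   0   0   0   0  16 135   0]
 [  0   0   0   0   0 349  68   0]
 [  0   0   0   0   0   0   0   0]
 [  0   0   0   0   0   0   0   0]]
```

View pics/w3.png

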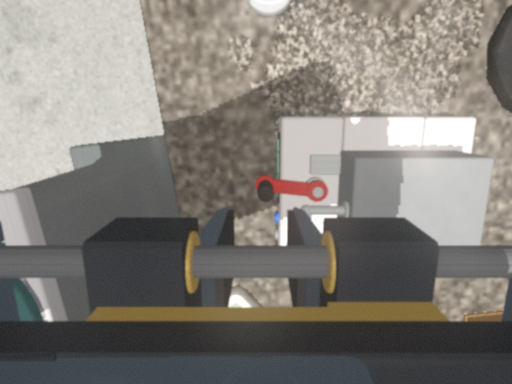

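The wrist view shows the latch out, with the grip at (266,190) and the pivot at (318,189), and the bar leg at about (325,210). Both fit the predictions. Next I'll straddle the bar and grip it.

Request:
play_rows(
  series=[
    [-0.7,0.61,0.3,0,0,0,0.3],
    [-0.7,0.61,0.3,0,0,0,0.3],
    [-0.7,0.61,0.3,0,0,0,0.3],
    [0,0,0.6,0,0,0,0.3],
    [0,0,1,0,0,0,0.3],
  ],
)

```text
time: 10.12
position: [0.4563, 0.1012, 0.1457]
tool_rot: [2.353, 2.079, 0.004]
force: [0.3, 0.5, -0.3]
gripper_width: 0.0274
finger_force: 0.0
```

Request:
play_rows(
  series=[
    [0,0,1,0,0,0,0.3],
    [0,0,1,0,0,0,0.3],
    [0,0,1,0,0,0,0.3],
    [0,0,0.7,0,0,0,0.3],
    [0,0,0,0,0,0,0.3],
  ],
)

```text
time: 10.53
position: [0.4531, 0.1014, 0.0686]
tool_rot: [-2.351, -2.081, 0.005]
force: [-2.0, 0.4, 0.2]
gripper_width: 0.0276
finger_force: 0.0
```

Request:
play_rows(
  series=[
    [0,0,0,0,0,0,0.2],
    [0,0,0,0,0,0,0],
    [0,0,0,0,0,0,0],
    [0,0,0,0,0,0,0],
  ],
)

```text
time: 10.87
position: [0.457, 0.1017, 0.0724]
tool_rot: [2.349, 2.082, 0.006]
force: [9.0, -3.9, -4.5]
gripper_width: 0.0092
finger_force: 30.0
```

Run:
```python
from h import *
s=observe();c,sn=np.cos(YAW),np.sin(YAW);d=s['position']-O
print('local',c*d[0]+sn*d[1],-sn*d[0]+c*d[1],d[2],s['gripper_width'],s['finger_force'],s['force'])
a0=np.arctan2(40,145);r=np.hypot(145,40)
N=18;ph_=np.linspace(0,1.58,N+1);x=70-r*np.cos(a0+ph_);z=46+r*np.sin(a0+ph_)
print(np.stack([np.diff(x)/20,-np.diff(z)/20],1).round(2).tolist())
```

```text
local -0.07228419233254771 -0.022208818171788228 0.07240571851559947 0.00924075073485032 29.99480366706848 [ 8.97920469 -3.89185979 -4.53795239]
[[0.2, -0.63], [0.26, -0.61], [0.31, -0.58], [0.36, -0.55], [0.41, -0.52], [0.45, -0.48], [0.49, -0.44], [0.53, -0.4], [0.56, -0.35], [0.59, -0.3], [0.61, -0.24], [0.63, -0.19], [0.65, -0.13], [0.66, -0.08], [0.66, -0.02], [0.66, 0.04], [0.65, 0.1], [0.64, 0.15]]
```

Request:
play_rows(
  series=[
    [0,0.2,-0.63,0,0,0,0],
    [0,0.26,-0.61,0,0,0,0],
    [0,0.31,-0.58,0,0,0,0],
    [0,0,0,0,0,0,0],
  ],
)

```text
time: 11.2
position: [0.4732, 0.0998, 0.1105]
tool_rot: [2.348, 2.081, 0.007]
force: [9.0, -3.0, -5.0]
gripper_width: 0.0093
finger_force: 30.0
```

Run:
```python
from h import *
s=observe();c,sn=np.cos(YAW),np.sin(YAW);d=s['position']-O
print('local',c*d[0]+sn*d[1],-sn*d[0]+c*d[1],d[2],s['gripper_width'],s['finger_force'],s['force'],s['tool_rot'])
```

```text
local -0.055925396180609384 -0.022270433216443453 0.1104991505236736 0.00928668662959512 29.99767005443573 [ 8.98568668 -2.9942021  -5.03077248] [2.34825495 2.08121617 0.00735014]
```

Bar is rising along the arc with small forces, so I'll continue.

Request:
play_rows(
  series=[
    [0,0.36,-0.55,0,0,0,0],
    [0,0.41,-0.52,0,0,0,0],
    [0,0.45,-0.48,0,0,0,0],
    [0,0.49,-0.44,0,0,0,0],
    [0,0.53,-0.4,0,0,0,0],
  ],
)

```text
time: 11.62
position: [0.514, 0.0946, 0.1563]
tool_rot: [-2.35, -2.082, 0.002]
force: [-8.9, 4.0, 4.7]
gripper_width: 0.0095
finger_force: 30.0
```

Request:
play_rows(
  series=[
    [0,0.56,-0.35,0,0,0,0],
    [0,0.59,-0.3,0,0,0,0],
    [0,0.61,-0.24,0,0,0,0],
    [0,0.63,-0.19,0,0,0,0],
    [0,0.65,-0.13,0,0,0,0],
  ],
)

```text
time: 12.03
position: [0.5755, 0.0871, 0.1809]
tool_rot: [-2.351, -2.084, -0.0]
force: [-5.5, 0.6, 8.0]
gripper_width: 0.0092
finger_force: 30.0
```

Request:
play_rows(
  series=[
    [0,0.66,-0.08,0,0,0,0],
    [0,0.66,-0.02,0,0,0,0],
    [0,0.66,0.04,0,0,0,0],
    [0,0.65,0.1,0,0,0,0],
    [0,0.64,0.15,0,0,0,0],
  ],
)

```text
time: 12.45
position: [0.641, 0.079, 0.1763]
tool_rot: [2.351, 2.083, 0.001]
force: [-2.8, 0.2, 2.3]
gripper_width: 0.0091
finger_force: 30.0
```

Run:
```python
from h import *
s=observe();c,sn=np.cos(YAW),np.sin(YAW);d=s['position']-O
x,z=c*d[0]+sn*d[1],d[2]+.0155
print('local',x,-sn*d[0]+c*d[1],d[2],s['gripper_width'],s['finger_force'],s['force'],s['tool_rot'])
print('angle',np.arctan2(z-.046,.070-x)-np.arctan2(40,145),'r',np.hypot(z-.046,.07-x))
```

```text
local 0.11309805472352286 -0.023120225266257503 0.17632810480509434 0.009083097342071139 30.005376935005188 [-2.83025902  0.20371019  2.2965492 ] [2.35080837e+00 2.08335056e+00 7.37120486e-04]
angle 1.5889889842797196 r 0.1520634028029011
```

Request:
play_rows(
  series=[
    [0,0,0,0,0,0,0.35],
    [0,0,0,0,0,0,0.35],
    [0,0,-0.6,0,0,0,0.35],
    [0,0,-1,0,0,0,0.35],
    [0,0,-1,0,0,0,0.35],
  ],
)

```text
time: 12.87
position: [0.639, 0.0793, 0.2285]
tool_rot: [-2.35, -2.083, 0.001]
force: [0.3, 0.4, -0.4]
gripper_width: 0.0319
finger_force: 0.0
```

Request:
play_rows(
  series=[
    [0,0,-1,0,0,0,0.35],
    [0,0,-0.6,0,0,0,0.5],
    [0,0,0,0,0,0,0.7],
  ],
)

```text
time: 13.12
position: [0.6408, 0.0795, 0.2631]
tool_rot: [2.349, 2.082, 0.006]
force: [-0.4, 0.6, -0.6]
gripper_width: 0.0421
finger_force: 0.0
```

Run:
```python
from h import *
s=observe();print(s['time'],s['position'],s['tool_rot'],s['qpos'])
w=cam('wrist');
t=cam('top')
w1=dict(np.load('w1.npz'))
a=cv2.resize(w1['frame'][40:240,140:380],None,fx=3,fy=3,interpolation=2)
b=cv2.resize(t['frame'][120:250,170:300],None,fx=3,fy=3,interpolation=2);b=cv2.copyMakeBorder(b,0,0,0,0,0)
cv2.imwrite('pics/a1.png',a[...,::-1]);cv2.imwrite('pics/b1.png',b[...,::-1])
```

```text
13.1167 [0.64078129 0.07951556 0.26307721] [2.34892218 2.08214451 0.00577474] [8.73504276e-02 2.40169677e-01 1.82162968e+00 4.66500788e-05
 1.07524353e+00 2.07595557e-01]
```

View pics/a1.png

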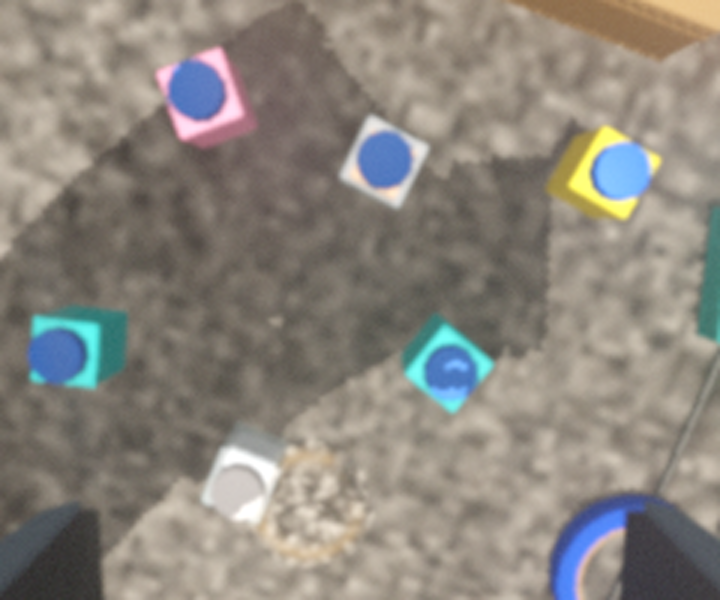

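View pics/b1.png

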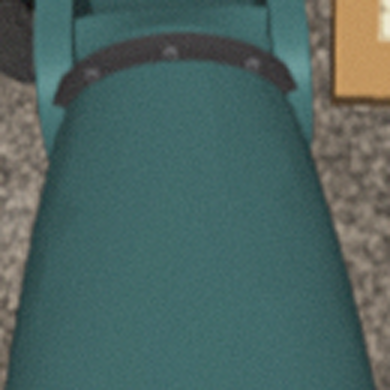

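In the crop, the amber cell's body corners are at about (377,115), (428,150), (397,207) and (342,170), with the cap at (385,160). The top crop is blocked by the arm. Next: the cell pose by ray casting and triangulation.

Run:
```python
from h import *
w=dict(np.load('w1.npz'));t=dict(np.load('t3.npz'))
f=lambda p:(p[0]/3+140-.33,p[1]/3+40-.33)
hsv=cv2.cvtColor(w['frame'],cv2.COLOR_RGB2HSV)
def cap(c,u,v,r):
    h=cv2.cvtColor(c['frame'],cv2.COLOR_RGB2HSV);m=np.zeros(h.shape[:2],bool);m[v-r:v+r+1,u-r:u+r+1]=1
    m&=(h[...,0]>100)&(h[...,0]<125)&(h[...,1]>110);y,x=np.nonzero(m);return x.mean(),y.mean()
c1=cap(w,268,93,11);c2=cap(t,342,179,7)
print(c1,c2,'cap tri',tri(w,c1,t,c2),'plane',onplane(w,*c1,.062))
C=np.array([onplane(w,*f(p),.05)[:2] for p in [(377,115),(428,150),(397,207),(342,170)]])
print('centre',C.mean(0),'sides',np.linalg.norm(np.diff(C,axis=0),axis=1))
e=np.roll(C,-1,0)-C;a=np.degrees(np.arctan2(e[:,1],e[:,0]));print('edge angles mod90',a%90)
mr=cv2.minAreaRect(C.astype(np.float32));print(mr)
print('others',[onplane(w,*f(p),.062)[:2].round(3) for p in [(197,90),(622,170),(240,490),(448,370)]])
```

```text
(np.float64(267.8090909090909), np.float64(92.92727272727272)) (np.float64(341.71794871794873), np.float64(179.10256410256412)) cap tri (array([ 0.57101697, -0.21965   ,  0.06664239]), np.float64(0.00025110879897160664)) plane [ 0.57115348 -0.21968498  0.062     ]
centre [ 0.57170765 -0.22034763] sides [0.02137554 0.02213987 0.02320454]
edge angles mod90 [76.91363345 81.06121959 76.98528067 76.32362266]
((0.571639895439148, -0.22067022323608398), (0.02320452593266964, 0.022110624238848686), 76.98536682128906)
others [array([ 0.571, -0.153]), array([ 0.596, -0.297]), array([ 0.444, -0.21 ]), array([ 0.511, -0.266])]
```

Cell is at (0.571, -0.220) with yaw of about 77.5° (mod 90). Traverse to it, then turn so the closing axis runs across world y.

Request:
play_rows(
  series=[
    [-0.955,-0.107,0,0,0,0,0.6],
    [-0.955,-0.107,0,0,0,0,0.6],
    [-0.955,-0.107,0,0,0,0,0.6],
    [-0.955,-0.107,0,0,0,0,0.6],
    [-0.955,-0.107,0,0,0,0,0.6],
  ],
)

```text
time: 13.63
position: [0.6166, -0.015, 0.2579]
tool_rot: [-2.35, -2.083, 0.003]
force: [0.7, 0.6, -0.2]
gripper_width: 0.0547
finger_force: 0.0
```

Request:
play_rows(
  series=[
    [-0.955,-0.107,0,0,0,0,0.6],
    [-0.955,-0.107,0,0,0,0,0.6],
    [-0.955,-0.107,0,0,0,0,0.6],
    [-0.955,-0.107,0,0,0,0,0.6],
    [-0.955,-0.107,0,0,0,0,0.6],
  ],
)

```text
time: 14.05
position: [0.5945, -0.1085, 0.2579]
tool_rot: [-2.35, -2.083, 0.002]
force: [1.1, -0.5, -0.9]
gripper_width: 0.0548
finger_force: 0.0
```

Request:
play_rows(
  series=[
    [-0.955,-0.107,0,0,0,0,0.6],
    [-0.955,-0.107,0,0,0,0,0.6],
    [-0.955,-0.107,0,0,0,0,0.6],
    [-0.955,-0.107,0,0,0,0,0.6],
    [-0.955,-0.107,0,0,0,0,0.6],
  ],
)

```text
time: 14.47
position: [0.5724, -0.2019, 0.2579]
tool_rot: [-2.35, -2.082, 0.002]
force: [-0.1, 0.6, -0.4]
gripper_width: 0.0548
finger_force: 0.0
```

Request:
play_rows(
  series=[
    [-0.955,-0.107,0,0,0,0,0.6],
    [0,0,0.15,0,0,-1,0.6],
    [0,0,0.15,0,0,-1,0.6],
    [0,0,0.15,0,0,-1,0.6],
    [0,0,0.15,0,0,-1,0.6],
  ],
)

```text
time: 14.88
position: [0.5682, -0.2198, 0.2457]
tool_rot: [-2.033, -2.392, 0.001]
force: [-0.1, 0.2, -0.3]
gripper_width: 0.0546
finger_force: 0.0
```

Request:
play_rows(
  series=[
    [0,0,0.15,0,0,-1,0.6],
    [0,0,0.15,0,0,-1,0.6],
    [0,0,0.15,0,0,-1,0.6],
    [0,0,0.15,0,0,-1,0.6],
    [0,0,0.15,0,0,-1,0.6],
  ],
)

```text
time: 15.3
position: [0.5682, -0.2196, 0.2308]
tool_rot: [-1.586, -2.709, 0.0]
force: [-0.2, 0.1, -0.5]
gripper_width: 0.0545
finger_force: 0.0
```

Request:
play_rows(
  series=[
    [0,0,0.15,0,0,-1,0.6],
    [0,0,0.15,0,0,-1,0.6],
    [0,0,0.15,0,0,-1,0.6],
    [0,0,0.15,0,0,-1,0.6],
    [0,0,0.15,0,0,-1,0.6],
  ],
)

```text
time: 15.72
position: [0.5682, -0.2196, 0.2158]
tool_rot: [-1.092, -2.943, -0.0]
force: [0.6, -0.4, -0.9]
gripper_width: 0.0549
finger_force: 0.0
```

Request:
play_rows(
  series=[
    [0,0,0.15,0,0,-1,0.6],
    [0,0,0.15,0,0,-1,0.6],
    [0,0,0.15,0,0,-1,0.6],
    [0,0,0.15,0,0,-1,0.6],
    [0,0,0.15,0,0,-1,0.6],
  ],
)

```text
time: 16.13
position: [0.5682, -0.2196, 0.2008]
tool_rot: [-0.564, -3.088, -0.001]
force: [0.1, -1.0, -0.2]
gripper_width: 0.0546
finger_force: 0.0
```

Request:
play_rows(
  series=[
    [0,0,0.15,0,0,-1,0.6],
    [0,0,0.15,0,0,-1,0.6],
    [0,0,0,0,0,0,0.6],
  ],
)

```text
time: 16.38
position: [0.568, -0.2195, 0.1945]
tool_rot: [-0.347, -3.12, -0.001]
force: [-0.2, -0.6, -0.8]
gripper_width: 0.0549
finger_force: 0.0
```

Run:
```python
from h import *
s=observe();r=s['tool_rot'];print(s['time'],s['position'],r,s['gripper_width'],'yaw',np.degrees(2*np.arctan2(r[1],r[0])))
w=cam('wrist');np.savez('w4.npz',**w)
t=cam('top');np.savez('t4.npz',**t)
print(proj(w,[.571,-.22,.062]),units([.571,-.22,.022]))
wi=cv2.resize(w['frame'],None,fx=.98,fy=.98);b=cv2.resize(t['frame'][140:250,170:265],None,fx=3,fy=3,interpolation=2)
H=np.zeros((376,800,3),np.uint8);H[:,:501]=wi[:376,:501];H[:330,510:795]=b
cv2.imwrite('pics/v4.png',H[...,::-1])
```

```text
16.3833 [ 0.56798818 -0.21950569  0.19453442] [-3.47406244e-01 -3.11953462e+00 -1.30946140e-03] 0.054871919296529056 yaw -192.70909498705805
(np.float64(258.9030521238943), np.float64(190.06450648102665)) [-0.14  0.01  8.67]
```

View pics/v4.png

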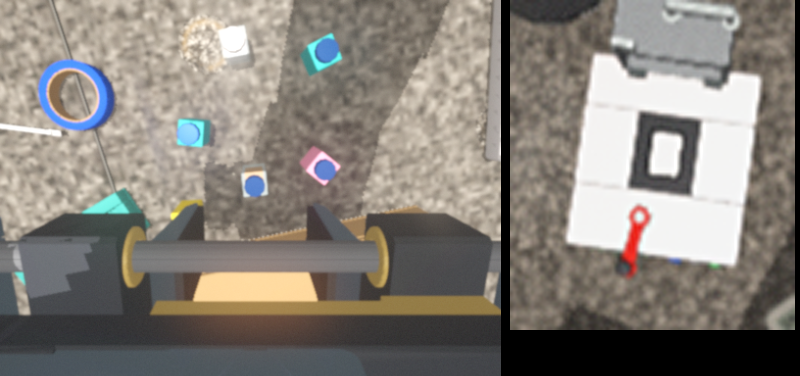

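The wrist view shows the cell at (254,182), nearly square to the gripper. The top crop shows the hood open, the latch out and the slot exposed at about (666,153). I'll refine the cell yaw and slot centre.

Run:
```python
from h import *
w=dict(np.load('w4.npz'));t=dict(np.load('t4.npz'));w1=dict(np.load('w1.npz'))
def cap(c,u,v,r):
    h=cv2.cvtColor(c['frame'],cv2.COLOR_RGB2HSV);m=np.zeros(h.shape[:2],bool);m[v-r:v+r+1,u-r:u+r+1]=1
    m&=(h[...,0]>100)&(h[...,0]<125)&(h[...,1]>110);y,x=np.nonzero(m);return x.mean(),y.mean()
c4=cap(w,259,188,14);print(c4,'w4 plane',onplane(w,*c4,.062),'tri w1',tri(w,c4,w1,(267.8,92.93)),'tri top',tri(w,c4,t,(341.7,179.1)))
# body top mask: bright, low blue, near cap
g=w['frame'].astype(int);m=np.zeros(g.shape[:2],np.uint8);P=pts(w)
k=(P[...,2]>.04)&(P[...,2]<.075);m[160:220,235:285]=k[160:220,235:285]
cn=max(cv2.findContours(m,0,2)[0],key=cv2.contourArea)
W=np.array([onplane(w,*p[0],.05)[:2] for p in cn],np.float32);print('rect',cv2.minAreaRect(W))
h=cv2.cvtColor(t['frame'],cv2.COLOR_RGB2GRAY)
m=np.zeros(h.shape,np.uint8);m[170:210,200:245]=(h<110)[170:210,200:245]
cs,hi=cv2.findContours(m,cv2.RETR_CCOMP,2)
for c,q in zip(cs,hi[0]):
    if cv2.contourArea(c)<20: continue
    W=np.array([onplane(t,*p[0],.046)[:2] for p in c],np.float32);print('plate' if q[3]<0 else 'slot',cv2.minAreaRect(W))
print('slot pred',ph(0,0,0)[:2])
```

```text
(np.float64(259.4074074074074), np.float64(189.7104377104377)) w4 plane [ 0.57077718 -0.21947656  0.062     ] tri w1 (array([ 0.5712951 , -0.21964046,  0.05958839]), np.float64(8.722522016360307e-05)) tri top (array([ 0.57071376, -0.21963509,  0.06509621]), np.float64(0.0013548490169753786))
rect ((0.5705302953720093, -0.2191714644432068), (0.023839659988880157, 0.026367487385869026), 83.11244201660156)
plate ((0.5337585210800171, 0.11529728770256042), (0.05589967221021652, 0.06914959102869034), 83.29833984375)
slot ((0.5331135392189026, 0.11497551202774048), (0.03528336435556412, 0.04775642231106758), 83.12471008300781)
slot pred [0.5314 0.1153]
```

Request:
play_rows(
  series=[
    [-0.15,0,0.95,0,0,0,0.5],
    [0,0,0.95,0,0,0,0.5],
    [0,0,0.95,0,0,0,0.5],
    [0,0,0.95,0,0,0,0.5],
    [0,0,0.95,0,0,0,0.5],
  ],
)

```text
time: 16.9
position: [0.5718, -0.2206, 0.1005]
tool_rot: [-0.357, -3.121, -0.0]
force: [1.4, -1.1, -0.4]
gripper_width: 0.0457
finger_force: 0.0
```

Request:
play_rows(
  series=[
    [0,0,0.95,0,0,0,0.5],
    [0,0,0.95,0,0,0,0.5],
    [0,0,0.95,0,0,0,0.5],
    [0,0,0.95,0,0,0,0.5],
    [0,0,0,0,0,0,0.4],
  ],
)

```text
time: 17.32
position: [0.5699, -0.2198, 0.0222]
tool_rot: [-0.356, -3.117, -0.002]
force: [-0.5, 0.4, -0.9]
gripper_width: 0.0414
finger_force: 0.0
```

Request:
play_rows(
  series=[
    [0,0,0,0,0,0,0.3],
    [0,0,0,0,0,0,0.2],
    [0,0,0,0,0,0,0.1],
    [0,0,0,0,0,0,0],
    [0,0,0,0,0,0,0],
  ],
)

```text
time: 17.73
position: [0.5727, -0.221, 0.0267]
tool_rot: [0.353, 3.12, -0.001]
force: [-0.2, -0.1, 8.4]
gripper_width: 0.0236
finger_force: 30.0
```

Run:
```python
from h import *
s=observe();r=s['tool_rot'];print(s['time'],s['position'],r,s['gripper_width'],s['finger_force'],s['force'],'yaw',np.degrees(2*np.arctan2(r[1],r[0])))
```

```text
17.7333 [ 0.57272856 -0.22096279  0.02670024] [ 3.53125193e-01  3.12004682e+00 -7.36691328e-04] 0.02362045879746344 30.001378655433655 [-0.23181459 -0.05109111  8.37824284] yaw 167.08554584355718
```

The cell is gripped (23.6 mm). Lift and carry it to 80 mm right of the slot, for a look.

Request:
play_rows(
  series=[
    [0,0,-0.3,0,0,0,0],
    [0,0,-0.7,0,0,0,0],
    [0,0,-1,0,0,0,0],
    [0,0,-1,0,0,0,0],
    [0,0,-1,0,0,0,0],
  ],
)

```text
time: 18.15
position: [0.5721, -0.2207, 0.1077]
tool_rot: [0.353, 3.121, -0.0]
force: [0.0, -0.8, -0.1]
gripper_width: 0.0236
finger_force: 30.0
```

Request:
play_rows(
  series=[
    [0,0,-1,0,0,0,0],
    [0,0,-1,0,0,0,0],
    [0,0,-1,0,0,0,0],
    [0,0,-1,0,0,0,0],
    [0.2,0.5,-0.6,0,0,0,0],
  ],
)

```text
time: 18.57
position: [0.5712, -0.211, 0.2011]
tool_rot: [0.354, 3.118, -0.002]
force: [-0.4, 0.1, 0.5]
gripper_width: 0.024
finger_force: 30.0
```

Request:
play_rows(
  series=[
    [0.43,0.99,0,0,0,0,0],
    [0.43,0.99,0,0,0,0,0],
    [0.43,0.99,0,0,0,0,0],
    [0.43,0.99,0,0,0,0,0],
    [0.43,0.99,0,0,0,0,0],
  ],
)

```text
time: 18.98
position: [0.5498, -0.1023, 0.198]
tool_rot: [0.353, 3.122, 0.0]
force: [0.2, 0.0, -0.2]
gripper_width: 0.0236
finger_force: 30.0
```

Request:
play_rows(
  series=[
    [0.43,0.99,0,0,0,0,0],
    [0.43,0.99,0,0,0,0,0],
    [0.43,0.99,0,0,0,0,0],
    [0.43,0.99,0,0,0,0,0],
    [0.43,0.99,0,0,0,0,0],
  ],
)

```text
time: 19.4
position: [0.5298, 0.0037, 0.198]
tool_rot: [0.353, 3.122, 0.0]
force: [0.4, -0.0, -0.9]
gripper_width: 0.0237
finger_force: 30.0
```

Request:
play_rows(
  series=[
    [0.43,0.99,0,0,0,0,0],
    [0.2,0.5,0,0,0,-0.5,0],
    [0,0,0,0,0,-0.7,0],
    [0,0,0,0,0,-0.33,0],
    [0,0,0,0,0,0,0],
  ],
)

```text
time: 19.82
position: [0.525, 0.0341, 0.1978]
tool_rot: [0.182, 3.136, -0.0]
force: [-0.4, -0.0, -0.7]
gripper_width: 0.0242
finger_force: 30.0
```

Run:
```python
from h import *
w=cam('wrist');np.savez('w5.npz',**w);save(w,'w5.png')
s=observe();r=s['tool_rot'];print(s['time'],s['position'],r,s['gripper_width'],s['finger_force'],'yaw',np.degrees(2*np.arctan2(r[1],r[0])))
print(proj(w,ph(0,0,46)))
```

```text
19.8667 [0.52505534 0.0338606  0.19772389] [ 1.85941703e-01  3.13593422e+00 -4.99109306e-05] 0.02383757244226966 29.998859167099 yaw 173.21336795046355
(np.float64(343.055180209103), np.float64(178.92212996137974))
```

View pics/w5.png

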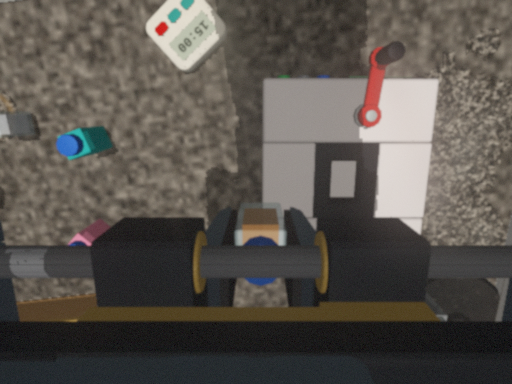

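The wrist view shows the slot opening at about (342,179), against a prediction of (343,179). The held cell hangs at about x 237–285. I'll refine the slot by its edges.

Run:
```python
from h import *
w=dict(np.load('w5.npz'));h=cv2.cvtColor(w['frame'],cv2.COLOR_RGB2GRAY)
P=pts(w)
m=np.zeros(h.shape,np.uint8);m[135:212,300:390]=(h<120)[135:212,300:390]
cs,hi=cv2.findContours(m,cv2.RETR_CCOMP,2)
for c,q in zip(cs,hi[0]):
    if cv2.contourArea(c)<60: continue
    for z in (.046,.03):
        W=np.array([onplane(w,*p[0],z)[:2] for p in c],np.float32);r=cv2.minAreaRect(W)
        print('plate' if q[3]<0 else 'slot',z,[np.round(x,4) for x in r],cv2.boundingRect(c))
print('grey row',h[179,310:375].tolist());print('depth-z row',(P[179,325:362:2,2]*1000).round().tolist())
print('grey col',h[150:210,343].tolist());print('z col',(P[155:205:3,343,2]*1000).round().tolist())
# world y-local of columns at deck plane along row 179
c,sn=np.cos(YAW),np.sin(YAW)
for u in (314,331,355,378):
    d=onplane(w,u,179,.046)-O;print(u,(-sn*d[0]+c*d[1])*1000)
# cell held: extents in tool frame
from scipy.spatial.transform import Rotation as Ro
s=observe();R=Ro.from_rotvec(s['tool_rot']).as_matrix()
k=P[200:235,225:300].reshape(-1,3);T=(k-s['position'])@R;T=T[(np.abs(T[:,1])<.03)&(T[:,2]>-.06)&(T[:,2]<.03)]
print(len(T),np.percentile(T,[2,50,98],axis=0).round(4))
```

```text
plate 0.046 [array([0.5299, 0.1161]), array([0.0637, 0.0677]), np.float64(83.3889)] (312, 142, 67, 70)
plate 0.03 [array([0.5334, 0.1197]), array([0.0669, 0.071 ]), np.float64(83.389)] (312, 142, 67, 70)
slot 0.046 [array([0.5312, 0.115 ]), array([0.0246, 0.0364]), np.float64(83.3844)] (330, 160, 27, 38)
slot 0.03 [array([0.5347, 0.1185]), array([0.0258, 0.0382]), np.float64(83.3844)] (330, 160, 27, 38)
grey row [146, 144, 141, 118, 83, 59, 50, 54, 53, 56, 47, 56, 53, 54, 55, 53, 50, 48, 53, 61, 92, 126, 141, 142, 143, 142, 144, 146, 145, 144, 145, 144, 144, 144, 142, 145, 145, 143, 146, 145, 145, 143, 144, 142, 125, 84, 57, 53, 55, 54, 59, 57, 62, 61, 63, 62, 66, 64, 66, 67, 66, 66, 66, 68, 70]
depth-z row [47.0, 47.0, 46.0, 31.0, 30.0, 31.0, 29.0, 31.0, 32.0, 31.0, 32.0, 31.0, 30.0, 30.0, 30.0, 31.0, 38.0, 44.0, 46.0]
grey col [59, 57, 60, 59, 60, 60, 57, 59, 60, 61, 87, 126, 140, 146, 146, 144, 144, 144, 145, 144, 143, 144, 146, 143, 144, 144, 145, 143, 144, 144, 145, 144, 145, 143, 143, 145, 143, 144, 143, 145, 145, 142, 144, 146, 144, 140, 124, 90, 52, 34, 43, 46, 41, 45, 43, 48, 46, 44, 47, 45]
z col [48.0, 46.0, 31.0, 31.0, 30.0, 31.0, 31.0, 31.0, 31.0, 32.0, 29.0, 30.0, 31.0, 30.0, 35.0, 43.0, 47.0]
314 -28.069242064286342
331 -11.643716051927784
355 11.546615339419567
378 33.77216997327508
2220 [[ 0.012  -0.0143 -0.036 ]
 [ 0.0141  0.0023 -0.0133]
 [ 0.0185  0.0187  0.0228]]
```

Run:
```python
from h import *
P=[]
for i in range(3):
    s=observe();P.append(s['position'])
print(s['position'],units(ph(3,.7,120)),units(ph(3,.7,57)))
w=dict(np.load('w5.npz'));from scipy.spatial.transform import Rotation as Ro
R=Ro.from_rotvec(s['tool_rot']).as_matrix()
for z in (0,-.019,-.04): print('tool axis px',proj(w,s['position']+R@[.012,0,z]),w['cx'])
h=w['frame'][222:226,220:300].mean(0).astype(int);print(h.tolist())
```

```text
[0.52505534 0.0338606  0.19772389] [0.02 4.12 3.89] [0.02 4.12 7.04]
tool axis px (np.float64(257.450792716961), np.float64(217.71944574529363)) 260.1447966861657
tool axis px (np.float64(257.16174309413526), np.float64(229.90369760632518)) 260.1447966861657
tool axis px (np.float64(256.7538808113558), np.float64(247.09623613800932)) 260.1447966861657
[[46, 50, 51], [47, 50, 51], [46, 48, 51], [46, 50, 51], [48, 51, 53], [46, 49, 51], [45, 47, 48], [40, 41, 42], [37, 36, 33], [31, 28, 28], [36, 32, 33], [35, 31, 31], [35, 32, 32], [34, 31, 30], [35, 33, 31], [44, 42, 40], [54, 57, 56], [70, 72, 70], [77, 79, 77], [80, 83, 80], [83, 84, 81], [89, 85, 79], [97, 84, 70], [104, 82, 60], [105, 79, 56], [105, 79, 56], [104, 79, 54], [107, 81, 57], [105, 79, 56], [106, 81, 57], [107, 83, 58], [106, 81, 57], [106, 81, 59], [106, 82, 58], [104, 80, 57], [106, 82, 57], [105, 81, 58], [106, 82, 58], [106, 82, 58], [104, 79, 57], [105, 81, 58], [105, 81, 57], [107, 82, 59], [108, 83, 61], [108, 85, 59], [108, 85, 60], [109, 85, 61], [110, 87, 64], [109, 84, 61], [109, 86, 61], [110, 87, 64], [108, 84, 62], [107, 84, 61], [110, 86, 63], [109, 86, 63], [110, 86, 62], [110, 86, 63], [112, 90, 69], [115, 103, 90], [120, 118, 113], [121, 123, 120], [120, 123, 120], [116, 118, 116], [97, 100, 97], [68, 70, 68], [49, 47, 47], [42, 39, 38], [40, 37, 36], [42, 38, 36], [41, 37, 37], [40, 37, 36], [43, 41, 39], [43, 41, 40], [45, 45, 47], [48, 49, 51], [50, 54, 54], [51, 53, 54], [51, 54, 57], [51, 53, 57], [49, 51, 54]]
```

Measured in the same picture, the offset from cell to slot is about 82 mm, or ty 4.1. Move over and descend slowly.

Request:
play_rows(
  series=[
    [0,0.9,0,0,0,0,0],
    [0,1,0,0,0,0,0],
    [0,1,0,0,0,0,0],
    [0,0.8,0,0,0,0,0],
    [0,0.4,0,0,0,0,0],
  ],
)

```text
time: 20.28
position: [0.535, 0.1164, 0.1976]
tool_rot: [0.187, 3.136, 0.0]
force: [0.1, -0.7, -0.5]
gripper_width: 0.0238
finger_force: 30.0
```

Request:
play_rows(
  series=[
    [0,0,0.6,0,0,0,0],
    [0,0,1,0,0,0,0],
    [0,0,1,0,0,0,0],
    [0,0,1,0,0,0,0],
    [0,0,0.5,0,0,0,0],
  ],
)

```text
time: 20.7
position: [0.5333, 0.1142, 0.1126]
tool_rot: [-0.187, -3.133, 0.001]
force: [-0.3, -0.7, -0.4]
gripper_width: 0.024
finger_force: 30.0
```

Request:
play_rows(
  series=[
    [0,0,0.5,0,0,0,0],
    [0,0,0.5,0,0,0,0],
    [0,0,0.3,0,0,0,0],
    [0,0,0.2,0,0,0,0],
    [0,0,0,0,0,0,0],
  ],
)

```text
time: 21.12
position: [0.5346, 0.1154, 0.0851]
tool_rot: [-0.186, -3.136, 0.0]
force: [-1.3, -0.4, -0.4]
gripper_width: 0.0238
finger_force: 30.0
```

Run:
```python
from h import *
s=observe();c,sn=np.cos(YAW),np.sin(YAW);d=s['position']-O
print('local',c*d[0]+sn*d[1],-sn*d[0]+c*d[1],d[2],s['force'],s['ft_torque'],s['gripper_width'],s['tool_rot'])
```

```text
local 0.003214460732517459 0.0004377372425049792 0.08505113160558879 [-1.2539339  -0.37225962 -0.41487279] [ 0.05748549 -0.12626081  0.04457433] 0.023770899928981994 [-1.85731773e-01 -3.13560872e+00  2.11362956e-04]
```

Request:
play_rows(
  series=[
    [0,0,0.3,0,0,0,0],
    [0,0,0.3,0,0,0,0],
    [0,0,0.2,0,0,0,0],
    [0,0,0,0,0,0,0],
  ],
)

```text
time: 21.45
position: [0.5343, 0.1154, 0.0687]
tool_rot: [-0.186, -3.135, 0.0]
force: [-0.2, -0.5, -0.5]
gripper_width: 0.0234
finger_force: 30.0
```

Request:
play_rows(
  series=[
    [0,0,0.2,0,0,0,0],
    [0,0,0.2,0,0,0,0],
    [0,0,0,0,0,0,0],
  ],
)

```text
time: 21.7
position: [0.5344, 0.1154, 0.0608]
tool_rot: [-0.186, -3.135, 0.0]
force: [-1.0, 0.0, 0.2]
gripper_width: 0.0237
finger_force: 30.0
```

The cell is inside the slot with no contact force. Lower gently to the floor.

Request:
play_rows(
  series=[
    [0,0,0.1,0,0,0,0],
    [0,0,0.1,0,0,0,0],
    [0,0,0,0,0,0,0],
  ],
)

```text
time: 21.95
position: [0.5347, 0.1154, 0.0572]
tool_rot: [-0.186, -3.136, 0.0]
force: [-0.1, -0.2, -0.6]
gripper_width: 0.0236
finger_force: 30.0
```

Request:
play_rows(
  series=[
    [0,0,0.06,0,0,0,0],
    [0,0,0,0,0,0,0],
  ],
)

```text
time: 22.12
position: [0.5351, 0.1155, 0.0567]
tool_rot: [0.186, 3.136, 0.0]
force: [-1.0, -1.4, 3.7]
gripper_width: 0.0238
finger_force: 30.0
```

Request:
play_rows(
  series=[
    [0,0,0.06,0,0,0,0],
    [0,0,0,0,0,0,0],
  ],
)

```text
time: 22.28
position: [0.5354, 0.1155, 0.0564]
tool_rot: [0.186, 3.136, -0.0]
force: [-6.9, -3.2, 22.0]
gripper_width: 0.0241
finger_force: 30.0
```

Floor contact is at TCP z 0.0567, as predicted. Relax, release and rise.

Request:
play_rows(
  series=[
    [0,0,-0.06,0,0,0,0],
    [0,0,0,0,0,0,0.33],
    [0,0,0,0,0,0,0.45],
    [0,0,0,0,0,0,0.45],
    [0,0,0,0,0,0,0.45],
  ],
)

```text
time: 22.7
position: [0.5347, 0.1154, 0.0562]
tool_rot: [-0.186, -3.136, 0.0]
force: [-0.9, 0.5, -0.7]
gripper_width: 0.0409
finger_force: 0.0
```

Request:
play_rows(
  series=[
    [0,0,-0.4,0,0,0,0.45],
    [0,0,-0.8,0,0,0,0.45],
    [0,0,-1,0,0,0,0.45],
    [0,0,-1,0,0,0,0.45],
    [0,0,-1,0,0,0,0.45],
  ],
)

```text
time: 23.12
position: [0.5346, 0.1155, 0.1417]
tool_rot: [-0.186, -3.136, 0.0]
force: [-0.5, -0.7, 0.0]
gripper_width: 0.0409
finger_force: 0.0
```

Request:
play_rows(
  series=[
    [0,0,-1,0,0,0,0.45],
    [0,0,-1,0,0,0,0.45],
    [0,0,-1,0,0,0,0.45],
    [0,-1,0,0,0,0,0.45],
    [0,-1,0,0,0,0,0.45],
  ],
)

```text
time: 23.53
position: [0.5307, 0.0758, 0.2023]
tool_rot: [0.183, 3.133, 0.001]
force: [-0.6, 0.0, -1.0]
gripper_width: 0.0407
finger_force: 0.0
```

Request:
play_rows(
  series=[
    [0,-1,0,0,0,0,0.45],
    [0,-1,0,0,0,0,0.45],
    [0,0,0,0,0,0,0.45],
  ],
)

```text
time: 23.78
position: [0.5249, 0.0338, 0.2009]
tool_rot: [0.188, 3.136, -0.001]
force: [0.0, 0.0, 0.3]
gripper_width: 0.0409
finger_force: 0.0
```

Run:
```python
from h import *
w=cam('wrist');s=observe();print(s['time'],s['position'],s['force'])
P=pts(w);h=cv2.cvtColor(w['frame'],cv2.COLOR_RGB2HSV)
m=(h[...,0]>100)&(h[...,0]<125)&(h[...,1]>110)&(P[...,2]>.07)&(P[...,2]<.115);m[:,:290]=0
v,u=np.nonzero(m);print('cap px',u.mean(),v.mean(),m.sum(),'z',np.median(P[m][:,2]));q=onplane(w,u.mean(),v.mean(),.092)-O
c,sn=np.cos(YAW),np.sin(YAW);print('cap local',c*q[0]+sn*q[1],-sn*q[0]+c*q[1])
save(w,'w6.png')
```

```text
23.8333 [0.52513662 0.03491962 0.2008144 ] [ 0.13747035  0.09987095 -0.4234287 ]
cap px 356.98930481283423 190.02139037433156 374 z 0.09255781990829487
cap local 0.0013022486320583403 0.0013365131538399465
```

View pics/w6.png

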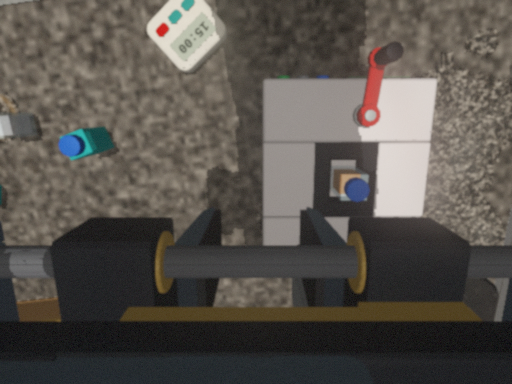

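The cell stands upright and square in the slot, with the cap at (357,190), cap-top height 92.6 mm (30 + 62) and about 1 mm off-centre. The latch is out at (385,55). Handing in.

```bash
python3 -c "
from rig import arm
print(arm.finish_job())"
```

```text
the job is handed in; nothing more can be done
None
```

I handed the job in at about 24 s; no verdict came back. The latch is out at about 1.4 rad, the hood was left open at about 1.59 rad (last seen before the final placing), and the blue-capped cell stands upright and square on the slot floor, about 2 mm off-centre. I steered clear of the white-capped cell, the beaker and the flask but did not re-measure them at the end.

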